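# Find the flush cover release on the label printer's deck and press it

### The arm

A 6-joint arm with a two-finger parallel gripper is mounted at the origin on the work surface. World frame = base frame: x ahead of the robot, y to its left, z up, the work surface at z = 0. Lengths are in m, angles in rad, forces in N, time in s.
With the tool pointing down it reaches from about 0.4 to 0.825 m from the base axis. Payload 7 kg.
Tool frame: the origin (TCP) lies on the mounting face of the last link; the fingertips stand 178 mm ahead of it and the grasp point (between the pads) lies arm.grip_depth ahead of it (arm.grip_depth is the distance from the TCP to the grasp point, in m); z points along the fingers, y is the direction in which the jaws open and shut (so a half turn about z gives the same grasp; the last joint's range is limited). The gripper opens to 88 mm and grips with 3 to 60 N. Pads are 19 mm wide; open, the fingers measure 130 mm over their backs; the gripper's body (78 mm by 193 mm) begins 47 mm behind the grasp point.
Start: joints at [0.288, 0.359, 0.012, 0, -1.224, -0.288], TCP at [0.675, -0, 0.405] pointing down, gripper open.
Joint ranges: [-3.07, 3.07], [-1.43, 2.12], [-1.02, 1.25], [-3.03, 1.67], [-3.05, -0], [-3.03, 3.03]. Speed limits (rad/s): [2.39, 2.39, 3.01, 3.14, 3.14, 3.14].

### API

Orientations are given as [roll, pitch, yaw] about the fixed x, y, z axes, in that order (R = Rz(yaw) Ry(pitch) Rx(roll)).
In Python, from station import arm gives the robot as it stands.
- The arm moves only by the tool carry_out, never from a script. Its argument "targets" is a list that holds one entry, the list of rows, each a list of 7 numbers: the turn, a rotation vector about the tool's x, y, z in units of 8 degrees (1.0 is 8 degrees), then the shift along the tool's x, y, z in units of 2.5 cm (1.0 is 2.5 cm), then the opening, from -1 (shut) to 1 (fully open). A call has 1 to 20 rows; each row shifts and turns the commanded pose from where the row before left it, along the tool's axes as they then stand; what a row does not reach is not made up. A row lasts 1/8 s, in which the tool goes at most 62.5 mm and 10.7 degrees, less where a joint would pass 70% of its speed; a pose out of reach is approached as far as the arm can. A call with a number of a shift or a turn outside -1 to 1 is refused whole. A call with a gripper value outside its range is refused whole. The fingers move at their own pace and stop on an object; "squeeze" is the grip in N (left out, the last holds). Time passes only in rows, so rows that do not move let the fingers close. It gives the time, the measured TCP pose, the force and the opening at its end, in the units of the state.
- arm.get_state(): the state, without advancing time (a new reading comes with each control period).
- arm.grab_frame(name): name is "scene" or "side" or "wrist"; returns (picture, depth): 384x512x3 uint8, red, green, blue; 384x512 float32, m along the optical axis (not along the pixel's ray), 0 where there is no reading.
- arm.camera_model(name): a dict with "camera_matrix" (3x3 intrinsics, pixels), "world_from_camera" (4x4, takes a point from camera to world coordinates). Camera axes: x right, y down, z forward; pixel columns grow to the right and rows downward; lengths in m; the calibration is good to about 2 mm. A picture is of the moment at which its call begins: read the wrist's pose just before it. camera_model takes no time and is no camera call; for the wrist camera it gives the pose at the moment of the call.
- arm.job_done(): hands the job in, once; it reports no verdict.
Trained networks look in the newest picture that a camera, given by its name, has taken for a name from the list of things; names that differ only in an ending like _2 or _b are one class to them, and where a whole thing is asked for, a point or a joint stands for the part that bears it (a point fixed in the world has none). Each returns a list of dicts, best first, with "conf" (0 to 1); they miss things now and then, are a little off and sometimes report something else, mostly with a low value. They report only what shows in the picture. A call takes as long as a camera call.
- arm.spot_in(camera, query): "point" ([row, column] in pixels, amid what is visible of it).
- arm.landmark_of(camera, query): "point" ([row, column] in pixels: a listed point, or the origin of a listed thing).
The state is a dict: "t": time; "q": joint angles; "qd": joint speeds; "joint_efforts": joint torques, N m; "eef_pos": TCP position; "ee_rot": TCP orientation; "force": force on the tool from outside, world axes, zero at the start; "moment": the same for the moment, N m; "width": finger opening in m.
Only numpy, scipy, OpenCV 4.12 (cv2) and the standard library are available. Lean on these libraries where they do the work, as an engineer would, in place of code of your own. Each camera call takes 0.05 s, during which the arm holds its last target.

### The job

The label printer is due for a new roll: pop its cover. Feel across the flat deck in front of the cover for the flush release plate, push it right down with your fingertips until the cover springs ajar, then let the plate come back up and take your hand away. Leave the cover standing as it sprang, do not press the round feed key, and lift or shift nothing that lies about.

Things in the scene. Friction and masses are not known exactly. Their poses are not given: they have to be found in the camera images.
- printer: grey desktop label printer, fixed: 270 (x) by 300 (y) by 150 high. Origin: centre of its underside; x runs from its front (label slot) to its back (hinge), y to the left for someone facing its front, z up. The front 100 mm of its top is the deck, a fixed flat rigid panel at z = 150 mm; behind it and level with it is the cover (170 deep, 300 wide) over the roll bay
- deck_line (a point): on the deck's face at printer frame (-82.5, 0, 150) mm, axes as the printer's. The middle of the release plate lies on the line through it along the printer's y, 48 mm in front of the cover's edge, anywhere from 38 mm left to 38 mm right of this point; where differs from printer to printer and is not given: find it by touch
- release (a joint): release plate in the deck: flat, same grey plastic, 35 (x) by 61 (y) in an aperture 38 by 64, face 1.7 mm below the deck. Value: how far it is pressed, m: 0 up, 0.006 fully down. Springs back; about 2 N starts it, about 5 N bottoms it; at about 4.5 mm the catch frees the cover
- cover (a joint): opening angle of the cover, rad: 0 shut and latched (cannot be raised then), about 0.21 where its own spring leaves it ajar (front edge about 35 mm up), up to 1.7 lifted right open. Freed, it springs up in a fraction of a second and stays ajar by itself
- cover_edge (a point): middle of the cover's front edge, on its upper face (printer frame -34, 0, 150 mm when shut)
- feed_key (a joint): round feed key, 16 across, standing 3 mm proud of the deck at its left end (centre at printer frame -82.5, 120 mm): 0 up, 0.0025 pressed, m. Not to be pressed
- knife: black safety knife, 86 long, 20 wide, 12 high, loose, lying on the deck's right end (about 127 mm right of the middle, roughly along the printer's x); origin under its middle
- label_roll: spare roll of white labels standing on end beside the printer's left, 90 across, 100 high, loose; origin under its centre
- tape_roll: roll of brown packing tape lying flat in front of the printer, 110 across, 48 high, loose; origin under its centre
- marker: marker pen lying in front of the printer, 130 long, 17 thick, loose; origin under its middle
- carton: small white carton right of the printer, 120 by 80 by 60 high, loose; origin under its centre
- cleaner: white bottle left of the printer, 56 across, 150 high, loose; origin under its centre

How it is judged:
By the outcome, as a careful person would: the job done as asked, in the order asked, and still so for the second after the job is handed in, with the robot touching nothing.
It also fails if it takes over 48 s, if anything falls off the work surface, if the arm or the gripper's body presses on something with over 40 N, if the wrist force passes 120 N, or if a joint passes its speed limit or range.

## Working session

There is one attempt and no reset: what is moved stays moved. The work goes in short steps, Python scripts to look and compute and a tool call to move; the robot and the scene stay as the last step left them, time stands still between calls to the robot, and variables do not carry over. Pictures are saved under pics/ and viewed, and the job is handed in when it is done.

Besides the shell and the picture viewer there is one more tool, called after "Call:" by a JSON object that holds its "fn" and its "kwargs". carry_out: Moves the arm, as the interface text tells. Its arguments: {"type":"object","properties":{"targets":{"type":"array"},"squeeze":{"type":"number"}},"required":["targets"]}

```bash
mkdir -p pics; ls; python3 - <<'E'
from station import arm
import cv2,numpy as np
s=arm.get_state();print(s['t'],s['eef_pos'],s['ee_rot'],s['force'],s['width'],arm.grip_depth)
for n in ['scene','side','wrist']:
    p,d=arm.grab_frame(n);cv2.imwrite(f'pics/{n}0.png',p[:,:,::-1]);np.save(f'pics/{n}0.npy',d)
    m=arm.camera_model(n);print(n,np.round(m['camera_matrix'],1).tolist(),np.round(m['world_from_camera'],3).tolist())
for n in ['scene','wrist']:
    for q in ['printer','deck_line','cover_edge','feed_key','knife']:
        print(n,q,[(np.round(r['point']).tolist(),round(r['conf'],2)) for r in arm.landmark_of(n,q)][:2])
E
```

```text
pics
0.0 [6.74811313e-01 5.92646404e-07 4.03723203e-01] [ 3.13995831e+00 -1.33535755e-04 -1.57092805e+00] [-0.23903186 -0.57960907 -0.05519791] 0.08785763809032737 0.1593
scene [[374.7, 0.0, 252.8], [0.0, 374.7, 185.6], [0.0, 0.0, 1.0]] [[0.992, 0.104, -0.072, 0.648], [0.127, -0.823, 0.554, -0.537], [-0.002, -0.558, -0.83, 0.993], [0.0, 0.0, 0.0, 1.0]]
side [[424.7, 0.0, 249.3], [0.0, 424.7, 192.0], [0.0, 0.0, 1.0]] [[-0.999, -0.002, 0.036, 0.549], [-0.029, 0.647, -0.762, 0.823], [-0.022, -0.762, -0.647, 0.756], [0.0, 0.0, 0.0, 1.0]]
wrist [[267.4, 0.0, 256.9], [0.0, 267.4, 192.6], [0.0, 0.0, 1.0]] [[-1.0, 0.0, -0.0, 0.675], [0.0, 0.955, 0.296, -0.081], [0.001, 0.296, -0.955, 0.384], [0.0, 0.0, 0.0, 1.0]]
scene printer [([240.0, 266.0], 0.7)]
scene deck_line [([200.0, 236.0], 0.64)]
scene cover_edge [([206.0, 250.0], 0.94), ([236.0, 208.0], 0.6)]Traceback (most recent call last):
  File "<stdin>", line 9, in <module>
ValueError: it knows: carton, cleaner, cover_edge, deck_line, knife, label_roll, marker, printer, tape_roll
```

View pics/scene0.png

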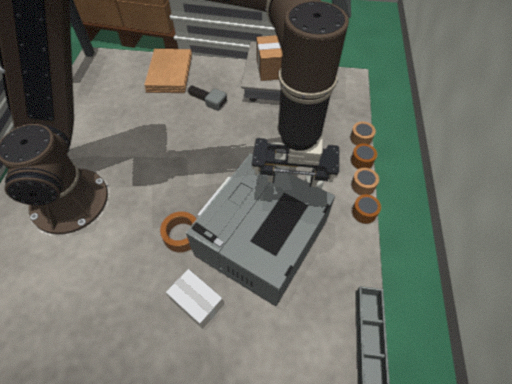

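View pics/side0.png

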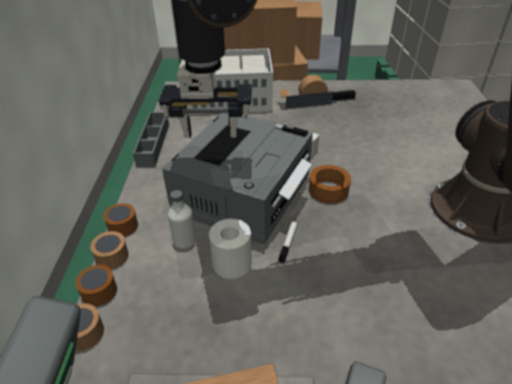

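View pics/wrist0.png

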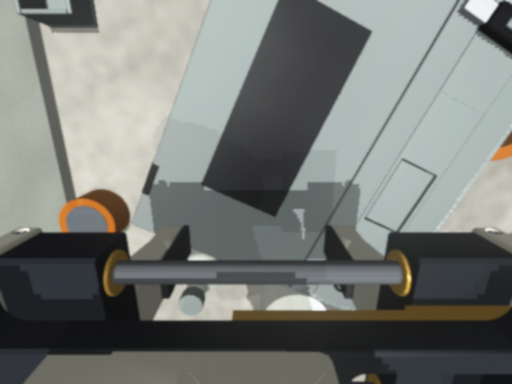

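```bash
python3 - <<'E'
import cv2
a=cv2.imread('pics/wrist0.png')[0:245,300:512];cv2.imwrite('pics/w0c.png',cv2.resize(a,None,fx=2.4,fy=2.4,interpolation=cv2.INTER_CUBIC))
a=cv2.imread('pics/scene0.png')[140:300,170:350];cv2.imwrite('pics/s0c.png',cv2.resize(a,None,fx=3.7,fy=3.7,interpolation=cv2.INTER_CUBIC))
a=cv2.imread('pics/side0.png')[100:290,150:340];cv2.imwrite('pics/d0c.png',cv2.resize(a,None,fx=3.1,fy=3.1,interpolation=cv2.INTER_CUBIC))
E
```

```text
(no output)
```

View pics/w0c.png

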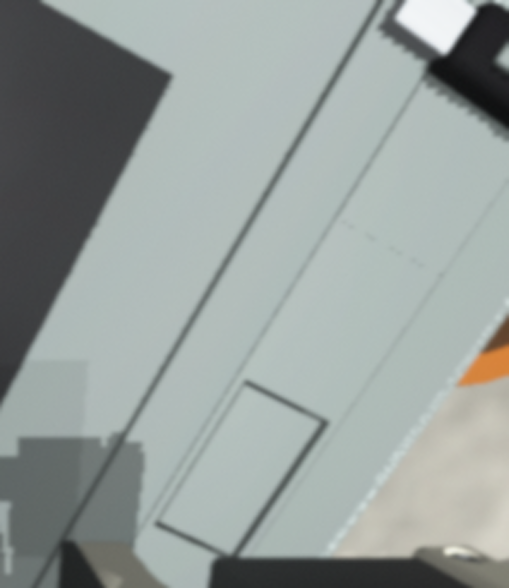

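View pics/s0c.png

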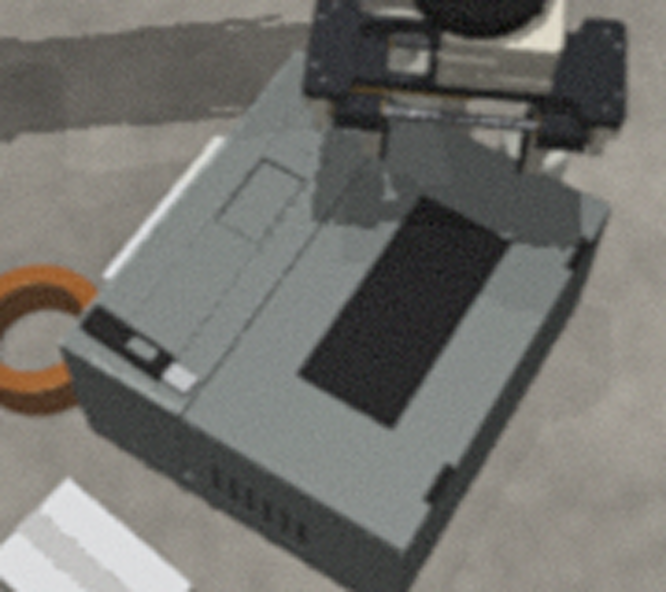

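View pics/d0c.png

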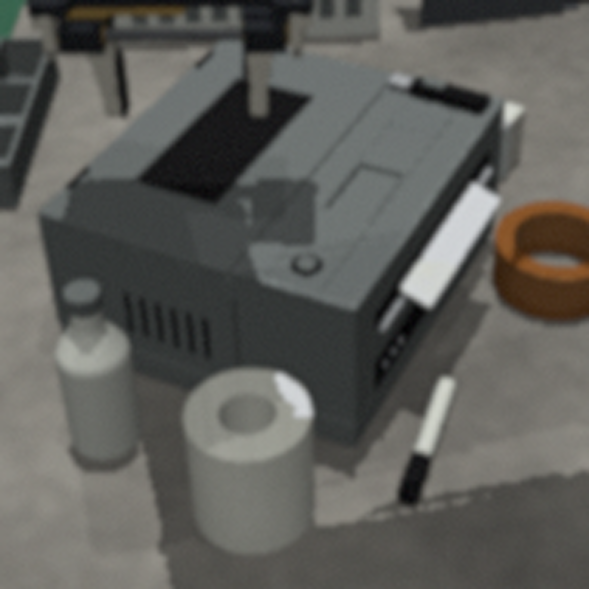

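```bash
cat > h.py <<'E'
import numpy as np
from station import arm
def onz(n,u,v,z,m=None):
    m=m or arm.camera_model(n);K=np.array(m['camera_matrix']);T=np.array(m['world_from_camera'])
    d=T[:3,:3]@np.linalg.solve(K,[u,v,1.]);o=T[:3,3];return (o+d*(z-o[2])/d[2])
E
python3 - <<'E'
from h import *
def W(x,y): return onz('wrist',300+x/2.4-.5,y/2.4,.15)[:2]*1000
def S(x,y): return onz('scene',170+x/3.7-.5,140+y/3.7-.5,.15)[:2]*1000
def D(x,y): return onz('side',150+x/3.1-.5,100+y/3.1-.5,.15)[:2]*1000
print('W seam',W(378,0),W(40,585),'rect',*[W(*p) for p in [(247,381),(327,422),(236,556),(157,523)]],'dash',W(343,222),W(443,275),'lines',W(425,85),W(505,182))
print('S seam',S(185,413),S(355,175),'rect',*[S(*p) for p in [(266,160),(304,183),(257,241),(217,218)]],'frontR corner',S(62,345),'backR',S(403,550),'backL',S(608,205))
print('D seam',D(250,275),D(390,85),'rect',*[D(*p) for p in [(362,163),(402,176),(328,207)]],'frontL',D(357,310),'key',D(307,265),'frontR',D(500,103))
for a,b in ((W(40,585),W(378,0)),(S(355,175),S(185,413)),(D(250,275),D(390,85))):
    v=b-a;print(np.degrees(np.arctan2(v[1],v[0])),np.hypot(*v))
d=np.load('pics/wrist0.npy')
m=arm.camera_model('wrist');K=m['camera_matrix'];T=np.array(m['world_from_camera'])
for (u,v) in [(400,195),(385,150),(440,150),(420,100),(300,100)]:
    z=d[v,u];p=T@[(u-K[0][2])/K[0][0]*z,(v-K[1][2])/K[1][1]*z,z,1];print(u,v,np.round(p[:3],4))
E
```

```text
W seam [ 525.334452   -159.00711253] [617.46850296  44.09595859] rect [546.91382492 -39.28050414] [514.47930121 -23.80943734] [539.96240777  31.20414229] [573.24123627  16.96648124] dash [522.91198716 -94.04687828] [484.34977411 -76.63712002] lines [ 504.96652107 -135.52210322] [ 471.06352126 -106.64297804]
S seam [ 518.74104608 -174.44200211] [609.17357833  26.36634757] rect [542.64731261  31.36385032] [573.04525856  14.72750467] [546.29097584 -38.33631668] [515.01172135 -22.91923339] frontR corner [ 427.48089625 -136.01384033] backR [ 668.75846462 -247.64621126] backL [792.95279388  23.37350092]
D seam [625.7489438   97.76700884] [ 520.59144477 -159.12290811] rect [544.99376804 -41.98976484] [513.5694189  -24.15816622] [571.0832737   16.40783592] frontL [548.76461326 135.54538582] key [585.05207971  86.33451956] frontR [ 428.22252505 -129.8564603 ]
-114.40056427117213 223.0236329226289
-114.24406193077377 220.23177833082582
-112.26166491428971 277.5797705721976
400 195 [ 0.5425 -0.005   0.1478]
385 150 [ 0.5632 -0.0469  0.1498]
440 150 [ 0.5149 -0.0469  0.1494]
420 100 [ 0.5406 -0.0882  0.1507]
300 100 [ 0.6396 -0.0882  0.1504]
```

Call:
{"fn": "carry_out", "kwargs": {"targets": [[[0,0,0,0.03,0.87,0.2,-1],[0,0,0,0.03,0.87,0.2,-1],[0,0,0,0.03,0.87,0.2,-1],[0,0,0,0.03,0.87,0.2,-1],[0,0,0,0.03,0.87,0.2,-1],[0,0,0,0,0.9,0.2,-1],[0,0,-0.9,0,0,0,-1],[0,0,-0.9,0,0,0,-1],[0,0,-0.9,0,0,0,-1],[0,0,-0.9,0,0,0,-1],[0,0,-0.9,0,0,0,-1],[0,0,-0.9,0,0,0,-1],[0,0,-0.9,0,0,0,-1],[0,0,-0.9,0,0,0,-1],[0,0,-1,0,0,0,-1],[0,0,0,0,0,0,-1],[0,0,0,0,0,0,-1]]], "squeeze": 20}}

```text
t: 2.42
eef_pos: [0.5437, -0.0038, 0.3747]
ee_rot: [-3.142, -0.0, -0.429]
force: [-0.1, -0.2, -0.3]
width: 0.0004
```

```bash
python3 - <<'E'
from h import *
import cv2
from scipy.spatial.transform import Rotation as R
s=arm.get_state();print(s['t'],s['eef_pos'],np.degrees(s['ee_rot']),s['force'],s['width'])
for n in ['scene','side','wrist']:
    p,d=arm.grab_frame(n);cv2.imwrite(f'pics/{n}1.png',p[:,:,::-1])
a=cv2.imread('pics/side1.png')[80:260,150:340];cv2.imwrite('pics/d1c.png',cv2.resize(a,None,fx=3.1,fy=3.1,interpolation=cv2.INTER_CUBIC))
Rm=R.from_euler('xyz',s['ee_rot']).as_matrix();e=np.array([.5439,-.0037,.343])-s['eef_pos'];print(Rm.T@e/.025)
E
```

```text
2.425 [ 0.54369684 -0.00377397  0.37469404] [-1.79997471e+02 -1.80025252e-03 -2.45724109e+01] [-0.06744824 -0.16724806 -0.27176827] 0.00044674330891358003
[ 0.00612023 -0.00601401  1.26776207]
```

View pics/d1c.png

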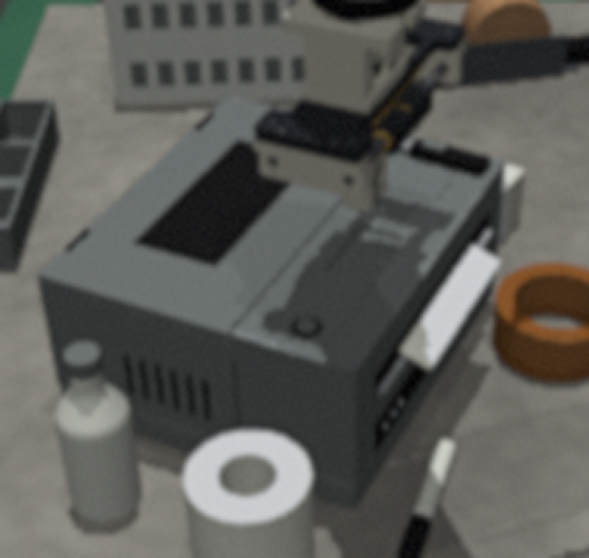

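View pics/wrist1.png

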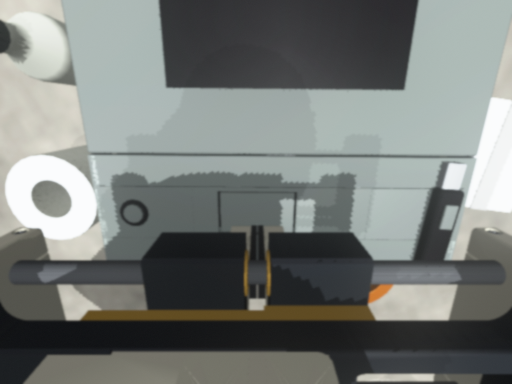

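Call:
{"fn": "carry_out", "kwargs": {"targets": [[[0,0,0,0,0,0.6,-1],[0,0,0,0,0,0.6,-1],[0,0,0,0,0,0.4,-1],[0,0,0,0,0,0.16,-1],[0,0,0,0,0,0,-1]]]}}

```text
t: 3.2
eef_pos: [0.5438, -0.0038, 0.3304]
ee_rot: [3.141, 0.0, -0.426]
force: [0.4, 0.3, -0.7]
width: 0.0004
```

Call:
{"fn": "carry_out", "kwargs": {"targets": [[[0,0,0,0,0,0.04,-1],[0,0,0,0,0,0.02,-1],[0,0,0,0,0,0,-1]]]}}

```text
t: 3.58
eef_pos: [0.5437, -0.0038, 0.3294]
ee_rot: [-3.141, -0.0, -0.426]
force: [0.0, -0.6, -0.0]
width: 0.0004
```

Call:
{"fn": "carry_out", "kwargs": {"targets": [[[0,0,0,0,0,0.04,-1],[0,0,0,0,0,0.02,-1],[0,0,0,0,0,0,-1]]]}}

```text
t: 3.95
eef_pos: [0.5437, -0.0038, 0.3276]
ee_rot: [3.142, 0.0, -0.426]
force: [-0.3, -0.8, -0.2]
width: 0.0006
```

Call:
{"fn": "carry_out", "kwargs": {"targets": [[[0,0,0,0,0,0.04,-1],[0,0,0,0,0,0.02,-1],[0,0,0,0,0,0,-1]]]}}

```text
t: 4.32
eef_pos: [0.5438, -0.0037, 0.3263]
ee_rot: [-3.142, -0.0, -0.426]
force: [-0.7, -0.8, 1.3]
width: 0.0006
```

Call:
{"fn": "carry_out", "kwargs": {"targets": [[[0,0,0,0,0,0.04,-1],[0,0,0,0,0,0.02,-1],[0,0,0,0,0,0,-1]]]}}

```text
t: 4.7
eef_pos: [0.5438, -0.0038, 0.3247]
ee_rot: [-3.142, -0.0, -0.426]
force: [-0.6, 0.2, 2.8]
width: 0.0002
```

Call:
{"fn": "carry_out", "kwargs": {"targets": [[[0,0,0,0,0,0.04,-1],[0,0,0,0,0,0.04,-1],[0,0,0,0,0,0,-1]]]}}

```text
t: 5.08
eef_pos: [0.5438, -0.0038, 0.3227]
ee_rot: [-3.142, -0.0, -0.426]
force: [-1.4, 1.3, 3.5]
width: 0.0007
```

Call:
{"fn": "carry_out", "kwargs": {"targets": [[[0,0,0,0,0,0.04,-1],[0,0,0,0,0,0.04,-1],[0,0,0,0,0,0,-1]]]}}

```text
t: 5.45
eef_pos: [0.5438, -0.0037, 0.3207]
ee_rot: [-3.142, -0.0, -0.426]
force: [-0.2, 0.1, 4.5]
width: 0.0005
```

Call:
{"fn": "carry_out", "kwargs": {"targets": [[[0,0,0,0,0,0.04,-1],[0,0,0,0,0,0,-1],[0,0,0,0,0,0,-1]]]}}

```text
t: 5.82
eef_pos: [0.5437, -0.0038, 0.3206]
ee_rot: [-3.141, -0.001, -0.425]
force: [-4.0, 0.0, 11.7]
width: 0.0004
```

```bash
python3 - <<'E'
from h import *
import cv2
p,d=arm.grab_frame('side');cv2.imwrite('pics/side2.png',p[:,:,::-1])
print(arm.get_state()['force'])
E
```

```text
[-3.92412459  0.5917846  11.51891987]
```

View pics/side2.png

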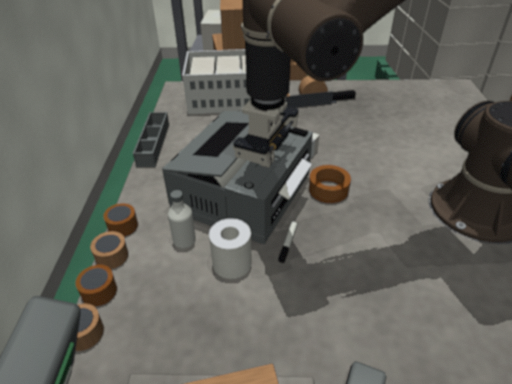

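Call:
{"fn": "carry_out", "kwargs": {"targets": [[[0,0,0,0,0,-0.1,-1],[0,0,0,0,0,-0.15,-1],[0,0,0,0,0,-0.2,-1],[0,0,0,0,0,-0.4,-1],[0,0,0,0,0,0,-1]]]}}

```text
t: 6.5
eef_pos: [0.544, -0.0037, 0.3418]
ee_rot: [-3.141, -0.001, -0.426]
force: [-0.7, -0.0, 0.4]
width: 0.0005
```

```bash
python3 - <<'E'
from h import *
import cv2
p,d=arm.grab_frame('side');cv2.imwrite('pics/d3.png',cv2.resize(p[80:260,150:340,::-1],None,fx=3.1,fy=3.1,interpolation=cv2.INTER_CUBIC))
p,d=arm.grab_frame('wrist');cv2.imwrite('pics/w3.png',p[:,:,::-1])
E
```

```text
(no output)
```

View pics/d3.png

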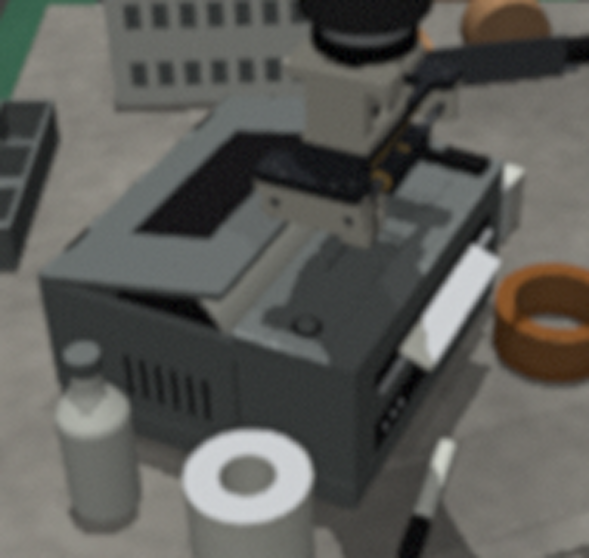

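View pics/w3.png

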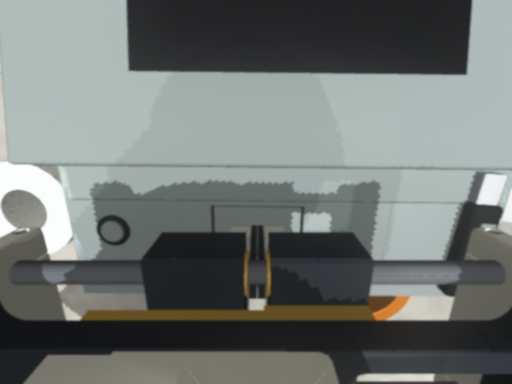

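The cover is ajar: its front edge stands up across the deck at wrist row ~165, and the knife at upper right hasn't moved. Now I'm taking the hand well away.

Call:
{"fn": "carry_out", "kwargs": {"targets": [[[0,0,0,0,0,-0.6,-1],[0,0,0,0,0,-0.8,-1],[0,0,0,0,0,-0.8,-1],[0,0,0,0,0,-0.8,-1],[0,0,0,-0.3,0,-0.6,-1],[0,0,0,0,0,0,-1],[0,0,0,0,0,0,-1],[0,0,0,0,0,0,-1]]]}}

```text
t: 7.6
eef_pos: [0.5368, -0.0007, 0.4301]
ee_rot: [3.141, 0.001, -0.426]
force: [-0.1, -0.4, -0.3]
width: 0.0005
```

```bash
python3 - <<'E'
from h import *
import cv2
p,d=arm.grab_frame('side');cv2.imwrite('pics/d4.png',cv2.resize(p[80:260,150:340,::-1],None,fx=3.1,fy=3.1,interpolation=cv2.INTER_CUBIC))
p,d=arm.grab_frame('wrist');cv2.imwrite('pics/w4.png',p[:,:,::-1])
m=arm.camera_model('wrist');K=m['camera_matrix'];T=np.array(m['world_from_camera'])
for q in ('cover_edge',):
    for r in arm.landmark_of('wrist',q):
        v,u=map(int,r['point'])
        for dv in (-6,-3,0,4):
            z=d[v+dv,u];pt=T@[(u-K[0][2])/K[0][0]*z,(v+dv-K[1][2])/K[1][1]*z,z,1];print(r['conf'],u,v+dv,np.round(pt[:3],4))
print(arm.get_state()['t'],arm.get_state()['force'])
E
```

```text
0.65 278 129 [ 0.589  -0.0438  0.1823]
0.65 278 132 [ 0.5869 -0.0428  0.1839]
0.65 278 135 [ 0.5848 -0.0418  0.1848]
0.65 278 139 [ 0.5773 -0.0415  0.1496]
7.75 [ 0.19838571  0.51169666 -0.26323399]
```

View pics/d4.png

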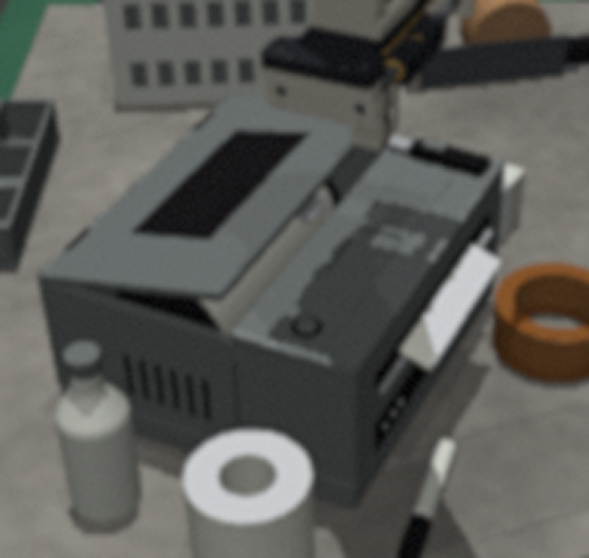

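View pics/w4.png

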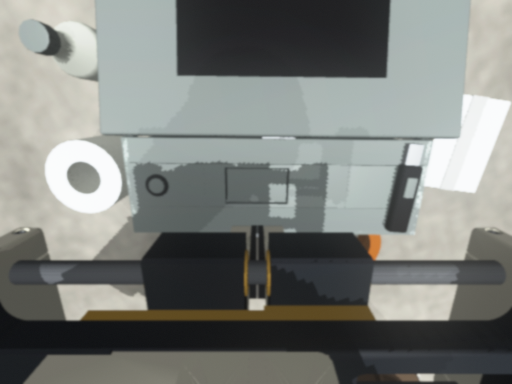

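The cover's front edge is at z ≈ 0.185 m, 35 mm up. The plate outline is at wrist (257,185), the feed key at (157,185) was not touched, and the loose items are where they were.

```bash
python3 -c "
from station import arm
print(arm.job_done())"
```

```text
the job is handed in; nothing more can be done
None
```

The printer's cover is popped and standing ajar, and I handed the job in at about 7.8 s.

- **Finding the plate:** I did not sweep by touch across the whole deck. The cameras showed a 36 by 61 mm outline about 18 mm left of the deck's middle, with depth reading about 2 mm low. I felt down onto it with closed fingertips. Contact came where a plate 1.7 mm below the deck should be, and it gave way under 1–3 N.
- **Pressing:** I pushed it down to its stop, about 6 mm of travel, with a peak reading of about 12 N. There was also a sideways reading of about 4 N at the stop, gone once I lifted off; I did not trace its cause. The cover sprang up, and I lifted straight off so the plate could come back.
- **Last checks:** The cover's front edge measured about 35 mm up, and the wrist force was back to about zero with the hand well clear. In the pictures the feed key looks untouched, and the knife, rolls, bottle, marker and carton have not moved. I did not measure the plate's return directly; it only looks back up in the picture.

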